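# Lever the prefilter's bayonet ring shut and pin it with the locking rod

## Task

Take the locking rod from the tool stand, put its steel end down through the eyelet on the prefilter's sprung black ring, and with it swing the ring clockwise (seen from above) until the rod comes up against the stop tab on the plate below; how far round that is must be felt or seen. Holding the ring there, push the rod fully home through the hole in the plate so that the ring stays pinned, and let go. Do not force the rod, and leave the other things on the shelf where they are.

Things in the scene. Friction and masses are not known exactly. Their poses are not given: they have to be found in the camera images.
- rod: loose locking rod, 125 mm, 0.12 kg; origin at the centre of its lower end, z up along it. Steel shaft 12 mm in diameter, z 0 to 80 mm (lowest 6 mm tapers to 7 mm), then a square black plastic head 24 x 24 mm in x, y, z 80 to 125 mm: the grip, too big for any hole. At the start it stands in one of the tool stand's holes, head resting on the stand, its lower end 5 mm above the shelf
- rod_tip (a point): centre of the rod's lower end (same point as the rod's origin, same axes)
- stand: white plastic tool stand, fixed block 170 x 70 x 85 mm (x, y, z), origin at the centre of its underside; two vertical through holes 16 mm in diameter at x = -55 and +55 mm, y = 0; one holds the rod, the other the spatula (either way round)
- pot: prefilter, fixed: grey pot 124 mm in diameter; origin on its vertical axis at shelf level, z up. A black ring turns on top about this axis; its flat top at z = 125 mm is the highest part. Round the pot is a fixed aluminium plate, top at z = 75 mm, 12 mm thick, wide enough to lie under the eyelet at every turn of the ring; the angle at which it is mounted differs each time and is not measured
- ring (a joint): ring's turn in rad, growing clockwise from above: 0 open, 2.0 its end. At value q the eyelet lies at 225 deg minus q about the pot's z, counted counterclockwise from its +x. Spring (0.1 N m/rad) and friction (0.06 N m) resist with up to 3 N at the eyelet; let go, it springs part of the way back unless pinned. The eyelet is over the plate's hole at a value between 1.2 and 1.95, not known beforehand
- eye (a point): centre of the eyelet's mouth on top of the lug that sticks out of the ring, 95 mm from the pot's axis, 125 mm above the shelf; moves with the ring, z up. Vertical through hole 14.5 mm in diameter, top bevelled 2 mm; lug 16 mm thick, 44 mm wide, out to 122 mm from the axis. 34 mm gap from lug to plate. With the rod home its head rests on the lug, its tip 80 mm below this point
- pot_rim (a point): on the pot's axis, level with the plate's top. The plate's one hole lies 95 mm from this axis: vertical, through, 14.5 mm in diameter, top bevelled 2 mm, 63 mm open below. Just past it clockwise an aluminium stop tab stands 25 mm high on the plate, 36 mm along the radius: an upright rod in the eyelet, its end 5 to 15 mm over the plate, touches it when over the hole within 1 mm
- spatula: steel aquascaping spatula, 147 mm long, standing handle down in the other hole of the stand, a 22 mm collar resting on the stand and a flat blade 26 mm wide on top (up to 152 mm above the shelf); origin at its lower end; leave alone
- food: closed orange food canister, 76 mm in diameter, 110 mm high; origin at centre of underside; leave alone
- magnet: black algae magnet, 85 x 45 x 35 mm; origin at centre of underside; leave alone
- breeder: clear acrylic breeder box, open, 100 x 160 x 80 mm; origin at centre of underside; leave alone
- testa: white test bottle with a white cap, 44 mm in diameter, 85 mm high; origin at centre of underside; leave alone
- testb: white test bottle with a black cap, 44 mm in diameter, 85 mm high; origin at centre of underside; leave alone
Not all that is in view belongs to the job. What is shaped like the pot but purple is not meant.

How it is judged:
By the outcome, as a careful person would: the job done as asked, in the order asked, and still so for the second after the job is handed in, with the robot touching nothing.
It also fails if it takes over 56 s, if anything falls off the work surface, if the arm or the gripper's body presses on something with over 40 N, if the wrist force passes 120 N, or if a joint passes its speed limit or range.

## Robot

A 7-joint arm with a two-finger parallel gripper is mounted at the origin on the work surface. World frame = base frame: x ahead of the robot, y to its left, z up, the work surface at z = 0. Lengths are in m, angles in rad, forces in N, time in s.
With the tool pointing down it reaches from about 0.425 to 0.925 m from the base axis. Payload 6.8 kg.
Tool frame: the origin (TCP) lies midway between the tips of the shut fingers; the grasp point (between the pads) lies 19 mm behind it; z points along the fingers, y is the line along which they close (so a half turn about z gives the same grasp; the last joint's range is limited). The gripper opens to 85 mm and grips with 20 to 120 N. Pads are 22 mm wide; open, the fingers measure 114 mm over their backs; the gripper's body (76 mm by 85 mm) begins 54 mm behind the grasp point. The pads swing forward as they close: fully open they stand 13 mm farther back than shut.
Start: joints at [1.028, 0.477, 0.022, 1.555, -0.011, 1.109, -0.083], TCP at [0.284, -0.612, 0.231] pointing down, gripper open.
Joint ranges: [-2.96, 2.96], [-0.34, 2.1], [-1.41, 1.46], [0.24, 2.44], [-1.37, 4.51], [0.17, 1.92], [-2.96, 2.96]. Speed limits (rad/s): [2.39, 2.39, 3.14, 3.14, 3.14, 3.14, 3.14].

## Interface

Orientations are given as a unit quaternion [w, x, y, z].
In Python, from station import * gives the robot as it stands.
- The arm moves only by the shell command python3 -m creep 'ROWS' [FORCE]. ROWS is JSON, a list of rows, each a list of 7 numbers: the gripper command: -1 is shut, 1 is fully open, values between are in proportion, then the shift along the world's x, y, z in mm, then the turn, a rotation vector about the world's x, y, z in rad. A call has 1 to 5 rows; each row shifts and turns the commanded pose from where the row before left it; what a row does not reach is not made up. A row lasts 1/8 s, in which the tool goes at most 62.5 mm and 10.7 degrees, less where a joint would pass 70% of its speed; a pose out of reach is approached as far as the arm can. A call is refused whole if a number of a shift passes 62.5 or a number of a turn 0.188, either way. A call with a gripper value outside its range is refused whole. The fingers move at their own pace and stop on an object; FORCE is the grip in N (left out, the last holds). Time passes only in rows, so rows that do not move let the fingers close. It gives the time, the measured TCP pose, the force, the opening and the grip force at its end, in the units of the state.
- get_obs(): the state, without advancing time (a new reading comes with each control period).
- read_camera(name): name is "scene" or "top"; returns (picture, depth): 420x560x3 uint8, red, green, blue; 420x560 float32, m along the optical axis (not along the pixel's ray), 0 where there is no reading.
- camera_params(name): a dict with "intrinsics" (3x3 intrinsics, pixels), "cam_to_world" (4x4, takes a point from camera to world coordinates). Camera axes: x right, y up, looking along -z (the intrinsics and any distortion apply to the point x, -y, -z); pixel columns grow to the right and rows downward; lengths in m; the calibration is good to about 2 mm. A picture is of the moment at which its call begins. camera_params takes no time and is no camera call.
- hand_in(): hands the job in; it is judged then, once.
The state is a dict: "t": time; "q": joint angles; "joint_vel": joint speeds; "joint_torque": joint torques, N m; "eef_pos": TCP position; "tool_rot": TCP orientation; "contact_force": force on the tool from outside, world axes, zero at the start; "torque": the same for the moment, N m; "gripper_width": opening from 0.0 (shut) to 1.0 (fully open); "grasp_force": force on a finger pad.
Only numpy, scipy, OpenCV 4.12 (cv2) and the standard library are available. Lean on these libraries where they do the work, as an engineer would, in place of code of your own. Each camera call takes 0.05 s, during which the arm holds its last target. There are 200 camera calls.

## Working session

There is one attempt and no reset: what is moved stays moved. The work goes in short steps, Python scripts to look and compute and a shell command to move; the robot and the scene stay as the last step left them, time stands still between calls to the robot, and variables do not carry over. Pictures are saved under pics/ and viewed, at most 10 in all, crops included, and the job is handed in when it is done.

```bash
ls; mkdir -p pics; cat > h.py <<'E'
from station import *
import numpy as np, cv2
def cloud(n,d):
    p=camera_params(n);K=np.array(p["intrinsics"]);T=np.array(p["cam_to_world"])
    v,u=np.indices(d.shape)
    x=(u-K[0,2])/K[0,0]*d;y=(v-K[1,2])/K[1,1]*d
    return np.stack([x,-y,-d,np.ones_like(d)],-1)@T.T[:,:3]
E
python3 - <<'E'
from h import *
for n in ("scene","top"):
    im,d=read_camera(n); cv2.imwrite(f"pics/{n}0.png",im[...,::-1]); np.savez(f"{n}0.npz",im=im,d=d)
    p=camera_params(n);print(n,np.round(p["intrinsics"],1).tolist(),np.round(p["cam_to_world"],3).tolist(),{k:v for k,v in p.items() if k not in("intrinsics","cam_to_world")})
o=get_obs();print(o)
E
```

```text
pics
scene [[418.0, 0.0, 278.1], [0.0, 418.0, 207.0], [0.0, 0.0, 1.0]] [[0.325, -0.577, 0.749, 1.257], [0.946, 0.203, -0.254, -0.233], [-0.005, 0.791, 0.612, 0.69], [0.0, 0.0, 0.0, 1.0]] {}
top [[382.6, 0.0, 282.5], [0.0, 382.6, 209.4], [0.0, 0.0, 1.0]] [[-0.015, 0.981, -0.193, 0.357], [-1.0, -0.015, 0.003, 0.022], [-0.0, 0.193, 0.981, 1.0], [0.0, 0.0, 0.0, 1.0]] {}
{'t': 0.1, 'q': array([ 1.02793868,  0.47775207,  0.02232765,  1.55633898, -0.0115159 ,
        1.10930118, -0.08309546]), 'joint_vel': array([ 0.00160055, -0.00114557, -0.00016582, -0.00352555,  0.00116221,
       -0.00027991,  0.00047103]), 'joint_torque': array([ 4.79474242e-03, -5.97763717e+01,  1.61390886e+00, -2.81955707e+01,
        1.28501456e-02,  5.02584720e-03,  1.99519224e-05]), 'eef_pos': array([ 0.28408288, -0.61172313,  0.23040517]), 'tool_rot': array([-8.03816943e-04,  9.76462437e-01,  2.15685907e-01, -2.29533638e-04]), 'contact_force': array([0.24083264, 0.59217257, 0.34746951]), 'torque': array([ 0.00348987, -0.04000332,  0.0207513 ]), 'grasp_force': 0.0, 'gripper_width': 1.0017588327457172}
```

View pics/scene0.png

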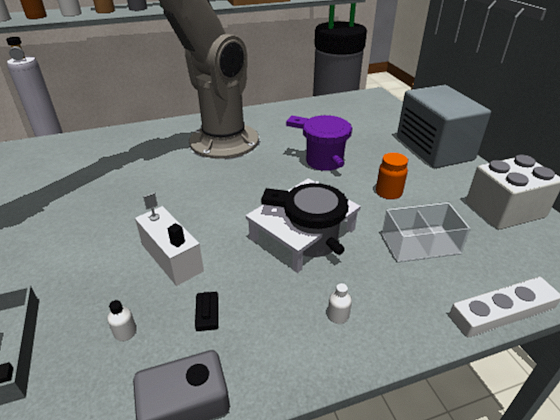

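View pics/top0.png

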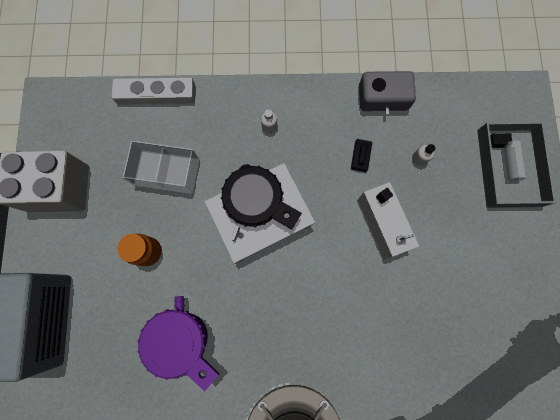

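The scene has two pot-like things, both in the top image. The purple one at (175,343) is not meant. The grey pot with the black ring at (252,195), on the aluminium plate, is the one. Its lug's eyelet is near (288,215) and the stop tab near (237,235). On the white stand, the black square head at (384,196) is the rod. The flat blade on a collar at (404,239) is the spatula. The black slab at (361,155) is the magnet. I'll measure these and confirm with a crop.

```bash
python3 - <<'E'
from h import *
from scipy.optimize import least_squares
D={n:np.load(n+"0.npz") for n in("top","scene")}
im,d=D["top"]["im"],D["top"]["d"]
P=cloud("top",d)
a=cv2.resize(im[150:270,195:325],None,fx=3,fy=3,interpolation=cv2.INTER_CUBIC)
b=cv2.resize(im[170:265,345:430],None,fx=3.7,fy=3.7,interpolation=cv2.INTER_CUBIC)
H=360;c=np.zeros((H,a.shape[1]+b.shape[1],3),np.uint8);c[:a.shape[0],:a.shape[1]]=a;c[:min(H,b.shape[0]),a.shape[1]:]=b[:H]
cv2.imwrite("pics/crop1.png",c[...,::-1]);print(c.shape)
def rect(name,n,box,zlo,zhi,dark=None):
    dd=D[n]["d"];Q=cloud(n,dd);g=D[n]["im"].mean(-1)
    r0,r1,c0,c1=box;m=np.zeros(dd.shape,bool);m[r0:r1,c0:c1]=1
    m&=(Q[...,2]>zlo)&(Q[...,2]<zhi)&(dd>0)
    if dark is not None: m&=g<dark
    q=Q[m];r=cv2.minAreaRect((q[:,:2]*1000).astype(np.float32));print(name,n,m.sum(),"mean",q.mean(0).round(4),"medz",np.median(q[:,2]).round(4),"rect",r);return q
rect("head","top",(170,215,365,410),.118,.14)
rect("head","scene",(215,255,155,200),.122,.14)
rect("stand","top",(170,270,350,430),.075,.095)
rect("stand","scene",(190,290,125,215),.075,.095)
for n,box in(("top",(150,250,200,320)),("scene",(170,270,240,370))):
    q=rect("ringtop",n,box,.119,.135)
    # circle fit on points far from lug: robust outer
    f=lambda p:np.hypot(q[:,0]-p[0],q[:,1]-p[1])
    c0=np.median(q[:,:2],0)
    # angular max radius fit
    def out(c):
        th=np.arctan2(q[:,1]-c[1],q[:,0]-c[0]);r=np.hypot(q[:,0]-c[0],q[:,1]-c[1]);k=((th+np.pi)/(2*np.pi)*72).astype(int)%72
        return np.array([r[k==i].max() if (k==i).any() else np.nan for i in range(72)])
    ff=lambda c:np.nan_to_num(out(c[:2])-c[2])
    s=least_squares(lambda c:np.nan_to_num(out(c[:2])-c[2]),[*c0,.07],loss="soft_l1",f_scale=.002,diff_step=1e-3)
    print("circle",n,s.x.round(4));print((out(s.x[:2])*1000).round(0))
E
```

```text
(360, 704, 3)
head top 116 mean [ 0.5608 -0.2209  0.1293] medz 0.1303 rect ((561.9369506835938, -222.28424072265625), (23.858795166015625, 24.00498390197754), 35.32609176635742)
head scene 118 mean [ 0.567  -0.2243  0.1279] medz 0.1286 rect ((564.9803466796875, -224.17088317871094), (24.880271911621094, 23.804393768310547), 34.581825256347656)
stand top 1896 mean [ 0.5053 -0.241   0.0857] medz 0.0857 rect ((511.08502197265625, -241.51443481445312), (169.98838806152344, 71.92841339111328), 20.201147079467773)
stand scene 1505 mean [ 0.5206 -0.245   0.0842] medz 0.0843 rect ((511.27239990234375, -243.3636016845703), (174.77413940429688, 71.6395492553711), 20.369930267333984)
ringtop top 3262 mean [0.5584 0.0825 0.1261] medz 0.1263 rect ((547.2451782226562, 80.34686279296875), (192.06689453125, 145.43997192382812), 32.67988586425781)
circle top [0.5653 0.0922 0.0722]
[ 74.  71.  70.  70.  73.  70.  71.  70.  88. 123. 122. 122. 122. 123.
 107.  76.  70.  69.  72.  72.  71.  71.  74.  72.  71.  71.  74.  73.
  71.  74.  73.  71.  72.  73.  72.  72.  75.  73.  71.  71.  76.  72.
  72.  75.  74.  72.  71.  76.  70.  71.  73.  75.  71.  70.  75.  70.
  71.  71.  73.  71.  71.  73.  72.  71.  71.  73.  71.  71.  71.  73.
  70.  71.]
ringtop scene 2230 mean [0.5679 0.0777 0.1239] medz 0.1241 rect ((555.3009643554688, 69.35670471191406), (195.7722625732422, 141.09457397460938), 57.35326385498047)
circle scene [0.5694 0.0892 0.0708]
[ 69.  68.  68.  68.  75.  67.  68.  75. 113. 125. 123. 121. 122. 122.
 103.  74.  70.  70.  72.  70.  70.  70.  73.  70.  68.  72.  72.  67.
  69.  69.  70.  69.  71.  72.  68.  70.  68.  73.  71.  69.  72.  70.
  72.  70.  74.  72.  72.  74.  73.  71.  72.  75.  74.  69.  72.  69.
  71.  69.  77.  69.  71.  71.  70.  70.  72.  70.  69.  69.  67.  75.
  68.  71.]
```

View pics/crop1.png

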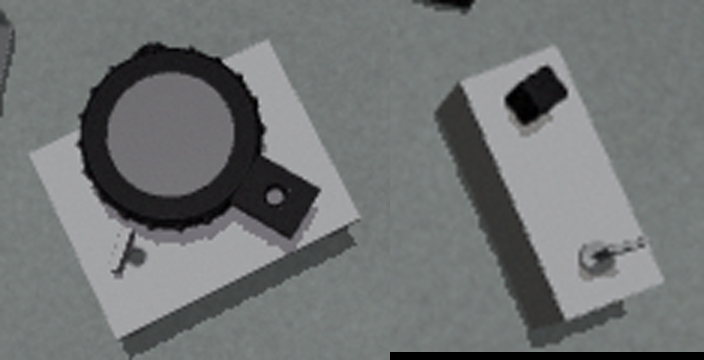

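The crop confirms it:
- **Ring:** the eyelet is at crop (275,196), which is top image (286.7,215.3).
- **Plate:** the hole is at crop (138,257), which is (241,235.7), with the stop tab just clockwise of it at (125,252).
- **Stand:** the rod's square head is at crop (536,95), and the spatula is at the other end.

I'm moving above the rod now. Its sides lie at about 35°, so I turn +0.175 rad.

```bash
python3 -m creep '[[1,34,48,0,0,0,0.035],[1,34,48,0,0,0,0.035],[1,34,48,0,0,0,0.035],[1,34,48,0,0,0,0.035],[1,34,48,0,0,0,0.035]]' 80; python3 -m creep '[[1,34,48,0,0,0,0],[1,34,48,0,0,0,0],[1,34,48,0,0,0,0],[1,7,4,0,0,0,0],[1,0,0,0,0,0,0]]'
python3 - <<'E'
from h import *
from scipy.spatial.transform import Rotation as R
# hole centres: plane intersections
D={n:np.load(n+"0.npz") for n in("top","scene")}
def ray(n,u,v,z):
    p=camera_params(n);K=np.array(p["intrinsics"]);T=np.array(p["cam_to_world"])
    r=T[:3,:3]@np.array([(u-K[0,2])/K[0,0],-(v-K[1,2])/K[1,1],-1]);o=T[:3,3];return o+r*(z-o[2])/r[2]
print("eye top",ray("top",286.7-.3,215.3-.3,.125),"platehole top",ray("top",241-.3,235.7-.3,.075))
for n in D:
    g=D[n]["im"].mean(-1);P=cloud(n,D[n]["d"]); 
    e=np.array([.513,.03]) # rough eye
    m=(np.hypot(P[...,0]-e[0],P[...,1]-e[1])<.04)
    rr=np.argwhere(m); 
    r0,c0=rr.min(0);r1,c1=rr.max(0);print(n,r0,r1,c0,c1)
    print("c,r bbox");np.set_printoptions(linewidth=250)
    if n=="scene": cv2.imwrite("pics/crop2.png",cv2.resize(D[n]["im"][170:270,240:370],None,fx=5,fy=5,interpolation=cv2.INTER_CUBIC)[...,::-1])
o=get_obs();print(o["eef_pos"],R.from_quat(o["tool_rot"],scalar_first=True).as_matrix().round(3),o["t"])
E
```

```text
t: 0.72
eef_pos: [0.455, -0.3704, 0.2311]
tool_rot: [-0.0, 0.954, 0.301, -0.0]
contact_force: [0.1, -0.1, -0.2]
gripper_width: 0.998
grasp_force: 0.0
t: 1.35
eef_pos: [0.5632, -0.2241, 0.2308]
tool_rot: [-0.0, 0.954, 0.301, -0.0]
contact_force: [0.2, 0.4, -0.5]
gripper_width: 1.003
grasp_force: 0.0
eye top [0.51585629 0.01132477 0.125     ] platehole top [0.47622503 0.12271035 0.075     ]
top 200 239 262 295
c,r bbox
scene 187 244 266 299
c,r bbox
[ 0.56324928 -0.22411443  0.23081535] [[ 0.819  0.574 -0.001]
 [ 0.574 -0.819 -0.   ]
 [-0.001 -0.    -1.   ]] 1.35
```

View pics/crop2.png

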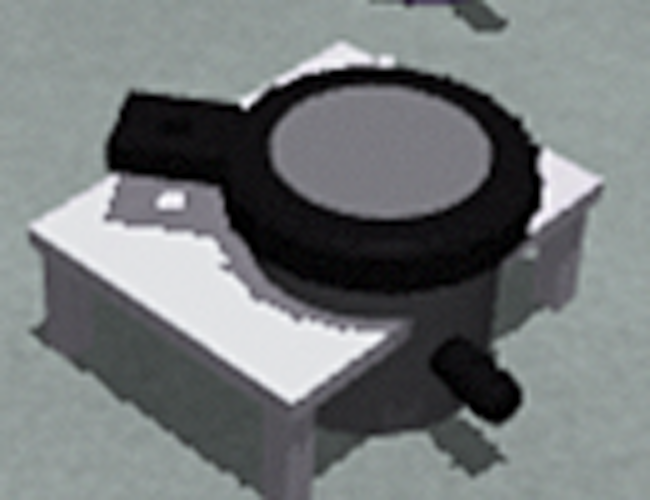

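This scene crop shows the eyelet as the dark spot at crop (176,126), which is scene (275.2,195.2). The hole and tab are hidden behind the ring in this view. Next I go down and grip the rod's head.

```bash
python3 -m creep '[[1,0,1,-45,0,0,0],[1,0,0,-45,0,0,0],[1,0,0,-35,0,0,0],[1,0,0,-13,0,0,0],[1,0,0,0,0,0,0]]'; python3 -m creep '[[-1,0,0,0,0,0,0],[-1,0,0,0,0,0,0],[-1,0,0,0,0,0,0],[-1,0,0,0,0,0,0],[-1,0,0,0,0,0,0]]' 80
python3 - <<'E'
from h import *
def ray(n,u,v,z):
    p=camera_params(n);K=np.array(p["intrinsics"]);T=np.array(p["cam_to_world"])
    r=T[:3,:3]@np.array([(u-K[0,2])/K[0,0],-(v-K[1,2])/K[1,1],-1]);o=T[:3,3];return o+r*(z-o[2])/r[2]
print("eye scene",ray("scene",275.2,195.2,.125))
for c in([.5653,.0922],[.5694,.0892]):
  for e in ([.5159,.0113],ray("scene",275.2,195.2,.125)[:2]):
    w=np.array(e)-c;print(np.hypot(*w),np.degrees(np.arctan2(w[1],w[0]))%360)
E
```

```text
t: 1.98
eef_pos: [0.5625, -0.2245, 0.0931]
tool_rot: [-0.0, 0.954, 0.299, -0.001]
contact_force: [0.8, -1.0, 0.9]
gripper_width: 1.001
grasp_force: 0.0
t: 2.6
eef_pos: [0.5639, -0.2233, 0.0941]
tool_rot: [0.0, 0.954, 0.3, 0.0]
contact_force: [-0.1, -0.0, 5.2]
gripper_width: 0.273
grasp_force: 78.8
eye scene [0.52008793 0.00994506 0.125     ]
0.09479013661768823 238.5904919186786
0.09386163143224587 241.20425828957775
0.09450216928727086 235.51958001381752
0.09334358703407881 238.11030742635805
```

The head is gripped: opening about 23 mm at 79 N. I lift it out and carry it over the eyelet, at about (0.518, 0.011) as the mean of both cameras.

```bash
python3 -m creep '[[-1,0,0,20,0,0,0],[-1,0,0,40,0,0,0],[-1,0,0,50,0,0,0],[-1,0,0,40,0,0,0],[-1,0,0,0,0,0,0]]'; python3 -m creep '[[-1,-9,47,0,0,0,0],[-1,-9,47,0,0,0,0],[-1,-9,47,0,0,0,0],[-1,-9,47,0,0,0,0],[-1,-10,46,0,0,0,0]]';  python3 -m creep '[[-1,0,0,0,0,0,0],[-1,0,0,0,0,0,0]]'
python3 - <<'E'
from h import *
for n,b in(("scene",(100,220,215,375)),("top",(130,270,195,335))):
    im,d=read_camera(n);np.savez(n+"1.npz",im=im,d=d)
    cv2.imwrite(f"pics/{n}1.png",cv2.resize(im[b[0]:b[1],b[2]:b[3]],None,fx=4,fy=4,interpolation=cv2.INTER_CUBIC)[...,::-1])
print(get_obs())
E
```

```text
t: 3.22
eef_pos: [0.5652, -0.2237, 0.2467]
tool_rot: [0.002, 0.954, 0.3, 0.003]
contact_force: [-0.3, 0.5, -2.0]
gripper_width: 0.27
grasp_force: 79.9
t: 3.85
eef_pos: [0.5159, 0.0122, 0.2417]
tool_rot: [-0.0, 0.954, 0.3, -0.001]
contact_force: [0.4, 0.8, -1.5]
gripper_width: 0.272
grasp_force: 79.6
t: 4.1
eef_pos: [0.5168, 0.0101, 0.2422]
tool_rot: [0.0, 0.954, 0.3, -0.001]
contact_force: [-0.1, 0.1, -2.1]
gripper_width: 0.27
grasp_force: 79.8
{'t': 4.2, 'q': array([ 0.12638493,  0.2255959 , -0.30721867,  1.89811927,  0.0793688 ,
        1.03087626, -1.17768105]), 'joint_vel': array([ 0.00475364, -0.00195486, -0.0026464 , -0.00661539, -0.00176989,
        0.0021336 , -0.00249484]), 'joint_torque': array([-6.06062170e-01, -4.23642325e+01, -1.84447724e+00, -2.73205644e+01,
       -2.14332441e-02,  6.66059335e-03,  3.93241920e-03]), 'eef_pos': array([0.51715252, 0.00919333, 0.24253521]), 'tool_rot': array([ 9.08281620e-05,  9.54208532e-01,  2.99141393e-01, -7.04083748e-04]), 'contact_force': array([-0.38803413, -0.20845096, -0.85513709]), 'torque': array([ 0.06522533,  0.02781927, -0.01184933]), 'grasp_force': 79.76276993751526, 'gripper_width': 0.2702619240707525}
```

View pics/scene1.png

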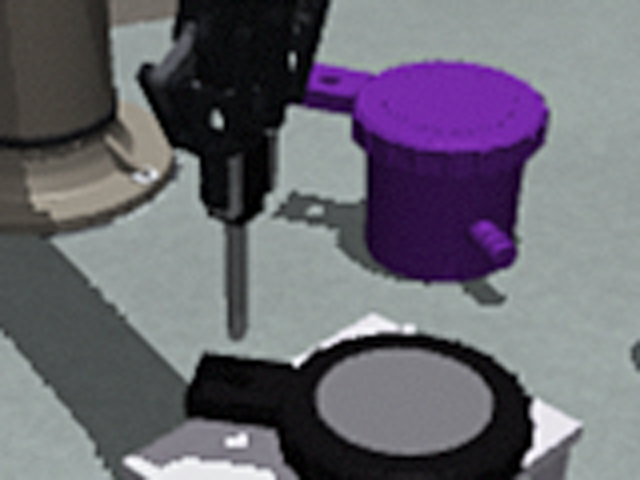

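The rod hangs upright with its tip at crop (237,338), which is scene (274.3,184.5), just above and in line with the eyelet at crop (240,380).

```bash
python3 - <<'E'
from h import *
def ray(n,u,v,z):
    p=camera_params(n);K=np.array(p["intrinsics"]);T=np.array(p["cam_to_world"])
    r=T[:3,:3]@np.array([(u-K[0,2])/K[0,0],-(v-K[1,2])/K[1,1],-1]);o=T[:3,3];return o+r*(z-o[2])/r[2]
print(ray("scene",274.3,184.0,.1534),ray("scene",275.2,195.2,.125))
im,d=np.load("scene1.npz").values();Q=cloud("scene",d)
m=(Q[...,2]>.153)&(Q[...,2]<.22)&(np.hypot(Q[...,0]-.518,Q[...,1]-.01)<.035)
for z in np.arange(.155,.22,.01):
    k=m&(abs(Q[...,2]-z)<.005);print(z.round(3),k.sum(),Q[k].mean(0).round(4))
E
```

```text
[0.51570091 0.0095672  0.1534    ] [0.52008793 0.00994506 0.125     ]
0.155 9 [0.5198 0.0073 0.1566]
0.165 17 [0.5205 0.0079 0.1649]
0.175 21 [0.5208 0.0073 0.1755]
0.185 17 [0.5207 0.0074 0.1854]
0.195 21 [0.5207 0.0077 0.1952]
0.205 18 [0.5205 0.0077 0.2053]
0.215 21 [0.5206 0.008  0.2151]
```

```bash
python3 -m creep '[[-1,1,1,-22,0,0,0],[-1,0,0,-5,0,0,0],[-1,0,0,-2,0,0,0],[-1,0,0,-2,0,0,0],[-1,0,0,0,0,0,0]]'
```

```text
t: 4.82
eef_pos: [0.5185, 0.0117, 0.2126]
tool_rot: [0.0, 0.954, 0.3, 0.0]
contact_force: [0.4, 0.2, -1.3]
gripper_width: 0.272
grasp_force: 79.8
```

```bash
python3 -m creep '[[-1,0,0,-2,0,0,0],[-1,0,0,-2,0,0,0],[-1,0,0,0,0,0,0]]'; python3 -m creep '[[-1,0,0,-2,0,0,0],[-1,0,0,-2,0,0,0],[-1,0,0,0,0,0,0]]'
```

```text
t: 5.2
eef_pos: [0.5182, 0.0118, 0.2081]
tool_rot: [-0.0, 0.954, 0.3, -0.0]
contact_force: [-0.6, -0.9, -1.7]
gripper_width: 0.272
grasp_force: 79.8
t: 5.58
eef_pos: [0.5182, 0.0118, 0.2041]
tool_rot: [-0.0, 0.954, 0.3, -0.0]
contact_force: [0.5, 0.2, -1.6]
gripper_width: 0.271
grasp_force: 79.8
```

```bash
python3 -m creep '[[-1,0,0,-5,0,0,0],[-1,0,0,-5,0,0,0],[-1,0,0,0,0,0,0]]'; python3 -m creep '[[-1,0,0,-7,0,0,0],[-1,0,0,-7,0,0,0],[-1,0,0,-6,0,0,0],[-1,0,0,0,0,0,0],[-1,0,0,0,0,0,0]]'
python3 - <<'E'
from h import *
A=[]
for n,b in(("scene",(120,240,215,375)),("top",(130,250,195,355))):
    im,d=read_camera(n);np.savez(n+"2.npz",im=im,d=d)
    A.append(cv2.resize(im[b[0]:b[1],b[2]:b[3]],None,fx=2.5,fy=2.5,interpolation=cv2.INTER_CUBIC)[...,::-1])
cv2.imwrite(f"pics/both2.png",np.hstack(A))
import math
# path: arcs about pot centre starting at measured eye
c=np.array([.5674,.0907])
e=get_obs()["eef_pos"];w=e[:2]-c;print(e,np.hypot(*w),np.degrees(np.arctan2(w[1],w[0]))%360)
h=np.array([.4762,.1227])+[.0015,-.001]-c;print(np.hypot(*h),np.degrees(np.arctan2(h[1],h[0]))%360)
E
```

```text
t: 5.95
eef_pos: [0.5179, 0.0118, 0.1937]
tool_rot: [-0.0, 0.954, 0.3, -0.001]
contact_force: [-0.5, 0.3, -0.7]
gripper_width: 0.273
grasp_force: 79.8
t: 6.58
eef_pos: [0.5185, 0.0118, 0.1744]
tool_rot: [-0.0, 0.954, 0.3, 0.0]
contact_force: [-0.1, -0.9, -1.8]
gripper_width: 0.27
grasp_force: 79.8
[0.51853847 0.01185771 0.17454335] 0.09275535444125053 238.21195049657692
0.09490569002962888 160.93503300993606
```

View pics/both2.png

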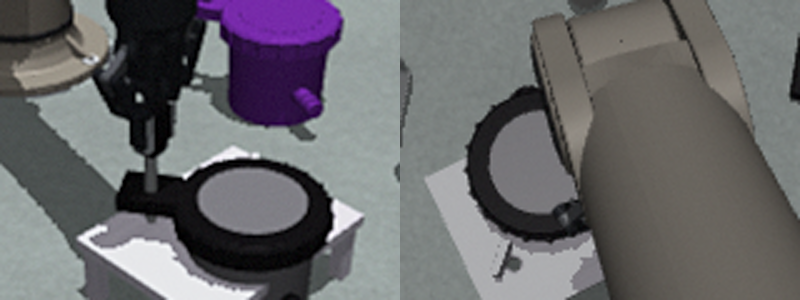

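The left view (150,190) shows the rod through the eyelet, with its tip visible below the lug at (150,220). The plate hole and tab are at right view (513,264) and (503,258), about 77° clockwise. Now I work out the arc.

```bash
cat > arc.py <<'E'
from h import *
import sys
def arc(c,r,steps):
    p=np.mean([get_obs()["eef_pos"] for _ in range(1)],0)[:2]*1000
    th=np.degrees(np.arctan2(p[1]-c[1],p[0]-c[0]))%360;print("at",p.round(1),"r",np.hypot(*(p-c)).round(1),"th",th.round(1))
    for s in steps:
        th-=s;t=c+r*np.array([np.cos(np.radians(th)),np.sin(np.radians(th))]);print(round(th,1),(t-p).round(1));p=t
E
python3 -c "
from arc import *
arc(np.array([567.7,91.2]),94.3,[5]*13+[2]*5)"
```

```text
at [518.5  11.9] r 93.3 th 238.2
233.2 [-7.3  3.8]
228.2 [-6.4  5.2]
223.2 [-5.9  5.7]
218.2 [-5.4  6.2]
213.2 [-4.8  6.7]
208.2 [-4.2  7.1]
203.2 [-3.6  7.4]
198.2 [-2.9  7.7]
193.2 [-2.2  7.9]
188.2 [-1.5  8.1]
183.2 [-0.8  8.2]
178.2 [-0.1  8.2]
173.2 [0.6 8.2]
171.2 [0.4 3.3]
169.2 [0.6 3.2]
167.2 [0.7 3.2]
165.2 [0.8 3.2]
163.2 [0.9 3.2]
```

```bash
python3 -m creep '[[-1,-7.3,3.8,0,0,0,0],[-1,-6.4,5.2,0,0,0,0],[-1,-5.9,5.7,0,0,0,0],[-1,0,0,0,0,0,0]]'; python3 -c "
from arc import *
print(get_obs()['contact_force'],get_obs()['torque'])"; python3 -m creep '[[-1,-5.4,6.2,0,0,0,0],[-1,-4.8,6.7,0,0,0,0],[-1,-4.2,7.1,0,0,0,0],[-1,0,0,0,0,0,0]]'; python3 -c "
from arc import *
print(get_obs()['contact_force'],get_obs()['torque'])
arc(np.array([567.7,91.2]),94.3,[5]*7)"
```

```text
t: 7.18
eef_pos: [0.4979, 0.0272, 0.1743]
tool_rot: [-0.0, 0.954, 0.301, -0.0]
contact_force: [-0.5, -0.4, -1.1]
gripper_width: 0.266
grasp_force: 79.7
[-0.49006547 -0.44309933 -1.05552438] [-0.0142361  -0.0153921   0.03997278]
t: 7.68
eef_pos: [0.4837, 0.0474, 0.1743]
tool_rot: [-0.0, 0.954, 0.301, -0.0]
contact_force: [-0.1, 0.6, -1.7]
gripper_width: 0.273
grasp_force: 79.8
[-0.13914515  0.61270309 -1.68887834] [-0.03171123  0.00584788  0.02644579]
at [483.7  47.4] r 94.8 th 207.5
202.5 [-3.1  7.7]
197.5 [-2.8  7.7]
192.5 [-2.1  7.9]
187.5 [-1.4  8.1]
182.5 [-0.7  8.2]
177.5 [-0.   8.2]
172.5 [0.7 8.2]
```

```bash
python3 - <<'E'
from h import *
b=(110,240,200,375)
im,d=read_camera("scene")
cv2.imwrite(f"pics/s3.png",cv2.resize(im[b[0]:b[1],b[2]:b[3]],None,fx=4,fy=4,interpolation=cv2.INTER_CUBIC)[...,::-1])
o=get_obs();print(o["contact_force"],o["torque"])
E
```

```text
[-0.1878193  -0.58378336 -1.06309775] [0.00273378 0.01146776 0.00816423]
```

View pics/s3.png

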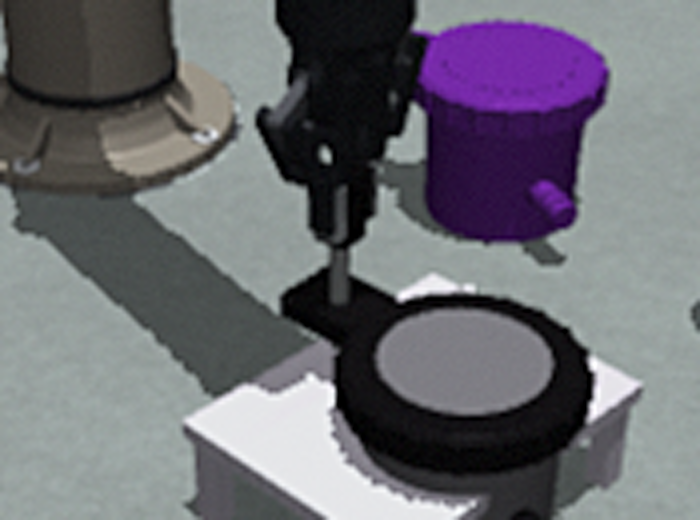

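The ring turns with the rod: the lug, with the rod in it at crop (340,300), has swung round. I continue to about 172°, then feel for the stop.

```bash
python3 -m creep '[[-1,-3.1,7.7,0,0,0,0],[-1,-2.8,7.7,0,0,0,0],[-1,-2.1,7.9,0,0,0,0],[-1,0,0,0,0,0,0]]'; python3 -m creep '[[-1,-1.4,8.1,0,0,0,0],[-1,-0.7,8.2,0,0,0,0],[-1,0,8.2,0,0,0,0],[-1,0.4,4,0,0,0,0],[-1,0,0,0,0,0,0]]'; python3 -m creep '[[-1,0,0,0,0,0,0]]';python3 -c "
from arc import *
print(get_obs()['contact_force'],get_obs()['torque'])
arc(np.array([567.7,91.2]),94.3,[2]*9)"
```

```text
t: 8.22
eef_pos: [0.4759, 0.0709, 0.1743]
tool_rot: [-0.0, 0.954, 0.301, -0.0]
contact_force: [-1.0, -0.4, -1.3]
gripper_width: 0.27
grasp_force: 79.8
t: 8.85
eef_pos: [0.4742, 0.099, 0.1741]
tool_rot: [-0.0, 0.954, 0.301, -0.0]
contact_force: [-1.8, -0.6, -0.5]
gripper_width: 0.274
grasp_force: 79.8
t: 8.98
eef_pos: [0.4742, 0.0984, 0.1742]
tool_rot: [-0.0, 0.954, 0.3, -0.0]
contact_force: [-2.9, -0.4, -1.0]
gripper_width: 0.269
grasp_force: 79.8
[-2.87799679 -0.35517264 -1.03857378] [-0.07838085  0.73725217  0.01635181]
at [474.2  98.4] r 93.8 th 175.6
173.6 [-0.2  3.3]
171.6 [0.4 3.3]
169.6 [0.5 3.2]
167.6 [0.7 3.2]
165.6 [0.8 3.2]
163.6 [0.9 3.2]
161.6 [1.  3.1]
159.6 [1.1 3.1]
157.6 [1.2 3.1]
```

The rod is rubbing on its inner side (Fx about -3 N), so I move out 1.2 mm and go on in small steps, watching Fy.

```bash
python3 -m creep '[[-1,-1.4,3.3,0,0,0,0],[-1,0,0,0,0,0,0],[-1,0,0,0,0,0,0]]'|sed -n 1,4p; python3 -m creep '[[-1,0.4,3.3,0,0,0,0],[-1,0,0,0,0,0,0],[-1,0,0,0,0,0,0]]'|sed -n 1,4p;python3 -m creep '[[-1,0.5,3.2,0,0,0,0],[-1,0,0,0,0,0,0],[-1,0,0,0,0,0,0]]'|sed -n 1,4p;python3 -c "
from arc import *
print(get_obs()['contact_force'],get_obs()['torque'])
arc(np.array([566.5,91.2]),94.3,[1]*9)"
```

```text
t: 9.35
eef_pos: [0.4736, 0.1017, 0.1744]
tool_rot: [-0.0, 0.954, 0.3, 0.0]
contact_force: [-0.5, -1.3, -2.1]
t: 9.72
eef_pos: [0.4738, 0.1052, 0.1744]
tool_rot: [-0.0, 0.954, 0.3, 0.0]
contact_force: [-0.0, 0.7, -0.6]
t: 10.1
eef_pos: [0.4743, 0.1084, 0.1744]
tool_rot: [-0.0, 0.954, 0.3, 0.0]
contact_force: [0.6, -0.5, -1.9]
[ 0.56925758 -0.45424647 -1.87573767] [-0.19042321 -0.07595185 -0.02736819]
at [474.3 108.4] r 93.8 th 169.5
168.5 [-0.1  1.7]
167.5 [0.3 1.6]
166.5 [0.4 1.6]
165.5 [0.4 1.6]
164.5 [0.4 1.6]
163.5 [0.5 1.6]
162.5 [0.5 1.6]
161.5 [0.5 1.6]
160.5 [0.5 1.6]
```

```bash
cat > f.py <<'E'
from h import *
o=get_obs();print((o["eef_pos"]*1000).round(1),o["contact_force"].round(2),o["torque"].round(3))
E
python3 -m creep '[[-1,0.2,1.7,0,0,0,0],[-1,0,0,0,0,0,0]]'>/dev/null; python3 f.py; python3 -m creep '[[-1,0.3,1.6,0,0,0,0],[-1,0,0,0,0,0,0]]'>/dev/null; python3 f.py; python3 -m creep '[[-1,0.4,1.6,0,0,0,0],[-1,0,0,0,0,0,0]]'>/dev/null; python3 f.py; python3 -m creep '[[-1,0.4,1.6,0,0,0,0],[-1,0,0,0,0,0,0]]'>/dev/null; python3 f.py
```

```text
[474.5 109.8 174.3] [ 0.06 -2.09 -1.05] [-0.462 -0.143  0.045]
[474.7 111.5 174.3] [ 0.53 -1.89 -1.43] [-0.509 -0.233  0.015]
[475.1 113.1 174.3] [ 0.76 -2.53 -0.25] [-0.424 -0.263  0.019]
[475.4 114.8 174.3] [ 1.47 -0.83 -1.94] [-0.491 -0.179  0.059]
```

```bash
python3 -m creep '[[-1,0.1,1,0,0,0,0],[-1,0,0,0,0,0,0]]'>/dev/null; python3 f.py; python3 -m creep '[[-1,0.2,1,0,0,0,0],[-1,0,0,0,0,0,0]]'>/dev/null; python3 f.py; python3 -m creep '[[-1,0.3,1,0,0,0,0],[-1,0,0,0,0,0,0]]'>/dev/null; python3 f.py; python3 -m creep '[[-1,0.3,1,0,0,0,0],[-1,0,0,0,0,0,0]]'>/dev/null; python3 f.py;  python3 -m creep '[[-1,0.3,1,0,0,0,0],[-1,0,0,0,0,0,0]]'>/dev/null; python3 f.py
```

```text
[475.6 115.7 174.3] [ 0.05 -2.54 -0.44] [-0.518 -0.213  0.   ]
[475.7 116.7 174.3] [ 1.1  -1.34 -1.84] [-0.566 -0.256  0.063]
[476.1 117.7 174.3] [ 0.78 -2.69 -1.19] [-0.586 -0.266  0.055]
[476.3 118.7 174.3] [ 0.7  -2.07 -0.64] [-0.557 -0.172 -0.019]
[476.6 119.7 174.3] [ 0.72 -2.26 -1.66] [-0.548 -0.156  0.01 ]
```

```bash
python3 -m creep '[[-1,0.3,0.8,0,0,0,0],[-1,0,0,0,0,0,0]]'>/dev/null; python3 f.py; python3 -m creep '[[-1,0.3,0.8,0,0,0,0],[-1,0,0,0,0,0,0]]'>/dev/null; python3 f.py; python3 -m creep '[[-1,0.3,0.8,0,0,0,0],[-1,0,0,0,0,0,0]]'>/dev/null; python3 f.py;python3 -m creep '[[-1,0.3,0.8,0,0,0,0],[-1,0,0,0,0,0,0]]'>/dev/null; python3 f.py
```

```text
[476.9 120.5 174.3] [ 0.52 -1.34 -1.33] [-0.572 -0.216  0.026]
[477.2 121.3 174.3] [-0.32 -2.01 -1.62] [-0.568 -0.186 -0.019]
[477.6 122.1 174.3] [ 0.99 -2.2  -1.39] [-0.616 -0.227 -0.024]
[477.9 122.8 174.3] [ 0.17 -2.33 -0.7 ] [-0.552 -0.177  0.022]
```

```bash
python3 -m creep '[[-1,0.3,0.8,0,0,0,0],[-1,0,0,0,0,0,0]]'>/dev/null; python3 f.py; python3 -m creep '[[-1,0.3,0.8,0,0,0,0],[-1,0,0,0,0,0,0]]'>/dev/null; python3 f.py; python3 -m creep '[[-1,0.3,0.8,0,0,0,0],[-1,0,0,0,0,0,0]]'>/dev/null; python3 f.py
python3 - <<'E'
from h import *
im,d=read_camera("top");np.savez("top3.npz",im=im,d=d)
b=(180,260,200,310)
cv2.imwrite("pics/t3.png",cv2.resize(im[b[0]:b[1],b[2]:b[3]],None,fx=7,fy=7,interpolation=cv2.INTER_CUBIC)[...,::-1])
E
```

```text
[478.1 123.7 174.3] [ 0.8  -2.4  -1.98] [-0.672 -0.166  0.042]
[478.5 124.5 174.3] [ 0.93 -2.47  0.06] [-0.647 -0.185 -0.007]
[478.6 124.8 174.3] [ 0.07 -4.    0.06] [-1.132 -0.04   0.026]
```

A contact: the moment doubles and the TCP lags. One more small step to confirm it is a hard stop.

```bash
python3 -m creep '[[-1,0.1,0.4,0,0,0,0],[-1,0,0,0,0,0,0]]'>/dev/null; python3 f.py;  python3 -m creep '[[-1,0.1,0.4,0,0,0,0],[-1,0,0,0,0,0,0]]'>/dev/null; python3 f.py
```

```text
[478.7 125.  174.3] [-0.08 -4.54  0.3 ] [-1.424  0.056  0.003]
[478.7 125.1 174.2] [-0.64 -6.    1.51] [-1.612e+00  1.400e-01  1.000e-03]
```

View pics/t3.png

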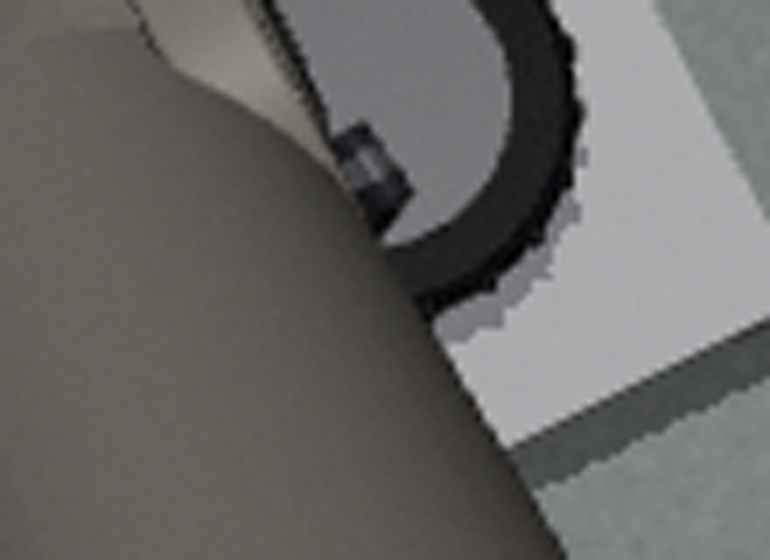

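It is a firm stop: force climbs while the TCP stays at y = 125.1. The arm hides the tab in this view, which shows only the ring and the plate edge. I ease off 0.6 mm and lower the rod gently.

```bash
python3 -m creep '[[-1,-0.1,-0.6,0,0,0,0],[-1,0,0,0,0,0,0]]'>/dev/null; python3 f.py; python3 -m creep '[[-1,0,0,-3,0,0,0],[-1,0,0,-3,0,0,0],[-1,0,0,0,0,0,0]]'>/dev/null; python3 f.py; python3 -m creep '[[-1,0,0,-2,0,0,0],[-1,0,0,0,0,0,0]]'>/dev/null; python3 f.py; python3 -m creep '[[-1,0,0,-2,0,0,0],[-1,0,0,0,0,0,0]]'>/dev/null; python3 f.py
```

```text
[478.7 125.  174.3] [-0.34 -4.74  0.97] [-1.532  0.129  0.002]
[478.4 125.1 168. ] [-0.94 -5.23 -0.89] [-1.48   0.199  0.03 ]
[478.4 125.1 166.1] [-0.66 -5.    0.45] [-1.525  0.36  -0.003]
[478.4 125.1 164.2] [-1.56 -4.93  0.91] [-1.509  0.382  0.022]
```

```bash
python3 -m creep '[[-1,0,0,-1.5,0,0,0],[-1,0,0,0,0,0,0]]'>/dev/null; python3 f.py; python3 -m creep '[[-1,0,0,-1,0,0,0],[-1,0,0,0,0,0,0]]'>/dev/null; python3 f.py
```

```text
[478.4 125.  162.7] [-1.51 -4.11  1.48] [-1.487  0.398 -0.028]
[478.4 125.1 161.8] [-1.6  -5.82  1.79] [-1.49   0.419 -0.025]
```

```bash
python3 -m creep '[[-1,0,0,-1,0,0,0],[-1,0,0,0,0,0,0]]'>/dev/null; python3 f.py; python3 -m creep '[[-1,0,0,-1,0,0,0],[-1,0,0,0,0,0,0]]'>/dev/null; python3 f.py;  python3 -m creep '[[-1,0,0,-1,0,0,0],[-1,0,0,0,0,0,0]]'>/dev/null; python3 f.py
```

```text
[478.4 125.1 160.8] [-2.31 -5.16  1.24] [-1.495  0.445  0.059]
[478.4 125.1 159.8] [-0.93 -4.99  1.41] [-1.508  0.461  0.011]
[478.4 125.  158.8] [-2.45 -5.92  1.03] [-1.542  0.443 -0.028]
```

The tip is already 5 mm into the plate's hole with little axial force. I relieve the side load a little and continue down.

```bash
python3 -m creep '[[-1,-0.4,-0.5,-2,0,0,0],[-1,0,0,-2,0,0,0],[-1,0,0,0,0,0,0]]'>/dev/null; python3 f.py; python3 -m creep '[[-1,0,0,-2,0,0,0],[-1,0,0,-2,0,0,0],[-1,0,0,0,0,0,0]]'>/dev/null; python3 f.py;  python3 -m creep '[[-1,0,0,-2,0,0,0],[-1,0,0,-2,0,0,0],[-1,0,0,0,0,0,0]]'>/dev/null; python3 f.py
```

```text
[478.2 124.9 154.6] [-0.5  -4.28 -1.33] [-1.222  0.299 -0.021]
[478.3 124.9 150.6] [-0.53 -5.08 -0.61] [-1.241  0.238  0.052]
[478.4 124.8 146.7] [-1.44 -4.39 -0.03] [-1.28   0.225  0.006]
```

```bash
python3 -m creep '[[-1,0,0,-3,0,0,0],[-1,0,0,-3,0,0,0],[-1,0,0,0,0,0,0]]'>/dev/null; python3 f.py; python3 -m creep '[[-1,0,0,-2,0,0,0],[-1,0,0,-2,0,0,0],[-1,0,0,0,0,0,0]]'>/dev/null; python3 f.py;  python3 -m creep '[[-1,0,0,-1,0,0,0],[-1,0,0,0,0,0,0]]'>/dev/null; python3 f.py; python3 -m creep '[[-1,0,0,-0.7,0,0,0],[-1,0,0,0,0,0,0]]'>/dev/null; python3 f.py
```

```text
[478.4 124.8 140.6] [-1.59 -4.39 -2.58] [-1.232  0.181 -0.022]
[478.4 124.8 136.7] [-0.59 -4.41  0.17] [-1.31   0.27   0.003]
[478.4 124.7 135.9] [-1.75 -5.36  1.72] [-1.342  0.349  0.016]
[478.4 124.7 135.2] [-1.79 -4.95  2.83] [-1.344  0.415  0.02 ]
```

```bash
python3 -m creep '[[-1,0,0,-0.7,0,0,0],[-1,0,0,0,0,0,0]]'>/dev/null; python3 f.py; python3 -m creep '[[-1,0,0,-0.7,0,0,0],[-1,0,0,0,0,0,0]]'>/dev/null; python3 f.py;  python3 -m creep '[[-1,0,0,-0.7,0,0,0],[-1,0,0,0,0,0,0]]'>/dev/null; python3 f.py
```

```text
[478.4 124.7 134.5] [-1.49 -5.36  1.85] [-1.353  0.332  0.037]
[478.5 124.8 134.1] [-2.8  -5.73  4.77] [-1.431  0.577  0.08 ]
[478.5 124.8 134. ] [-5.19 -6.45 11.54] [-1.594  1.193  0.063]
```

Seated at the expected height (TCP 134 mm, Fz now rising). I relax the push, open, and withdraw straight up.

```bash
python3 -m creep '[[-1,-0.4,-0.5,0.8,0,0,0],[-1,0,0,0,0,0,0]]'>/dev/null; python3 f.py; python3 -m creep '[[0.6,0,0,0,0,0,0],[0.6,0,0,0,0,0,0],[0.6,0,0,0,0,0,0],[0.6,0,0,0,0,0,0]]'; python3 -m creep '[[0.6,0,0,10,0,0,0],[0.6,0,0,30,0,0,0],[0.6,0,0,40,0,0,0],[0.6,0,0,40,0,0,0],[0.6,0,0,0,0,0,0]]'; python3 -m creep '[[0.6,-10,-45,10,0,0,0],[0.6,-10,-45,0,0,0,0],[0.6,-10,-45,0,0,0,0],[0.6,0,-45,0,0,0,0],[0.6,0,0,0,0,0,0]]'
python3 - <<'E'
from h import *
A=[]
for n,b in(("scene",(120,240,215,375)),("top",(130,250,195,355))):
    im,d=read_camera(n);np.savez(n+"4.npz",im=im,d=d)
    A.append(cv2.resize(im[b[0]:b[1],b[2]:b[3]],None,fx=2.5,fy=2.5,interpolation=cv2.INTER_CUBIC)[...,::-1])
    Q=cloud(n,d);m=(Q[...,2]>.15)&(Q[...,2]<.18)&(np.hypot(Q[...,0]-.478,Q[...,1]-.124)<.03);q=Q[m];print(n,m.sum(),q.mean(0),np.percentile(q[:,2],[50,95]), cv2.minAreaRect((q[:,:2]*1000).astype(np.float32)))
cv2.imwrite("pics/both4.png",np.hstack(A));print(get_obs()["t"])
E
```

```text
[478.3 124.6 134.1] [-1.21 -3.54  3.68] [-1.128  0.315  0.005]
t: 20.9
eef_pos: [0.4781, 0.1247, 0.1338]
tool_rot: [-0.0, 0.954, 0.3, 0.0]
contact_force: [-1.2, -0.2, 0.5]
gripper_width: 0.801
grasp_force: 0.0
t: 21.52
eef_pos: [0.48, 0.1253, 0.2577]
tool_rot: [0.0, 0.954, 0.3, 0.004]
contact_force: [-0.2, -0.5, -0.7]
gripper_width: 0.804
grasp_force: 0.0
t: 22.15
eef_pos: [0.4471, -0.0591, 0.2633]
tool_rot: [0.0, 0.955, 0.297, -0.001]
contact_force: [-0.7, 0.7, -0.6]
gripper_width: 0.794
grasp_force: 0.0
scene 131 [0.48219436 0.11810318 0.16270618] [0.16452106 0.1699367 ] ((478.3583679199219, 119.85453796386719), (24.490449905395508, 26.307998657226562), 33.53349304199219)
top 128 [0.474585   0.12084899 0.1698792 ] [0.17098469 0.17302198] ((475.4779968261719, 121.65674591064453), (23.43879508972168, 24.12126922607422), 38.454891204833984)
22.25
```

View pics/both4.png

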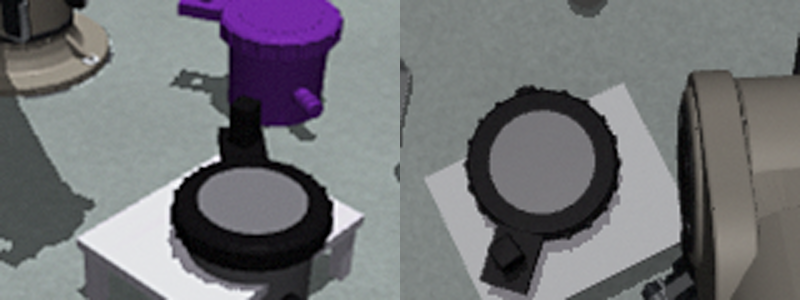

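The left view shows the rod's head at (246,120), resting on the swung lug. The right view shows it at (508,250), with the ring still turned. The top of the head measures about 170 mm, which matches fully home, and the hand is clear.

```bash
python3 -c "
from station import *
print(hand_in())"
```

```text
the job is handed in; nothing more can be done
None
```

The rod is fully home through the eyelet and the plate's hole, the ring stays pinned at the stop, and the job was handed in at about 22 s with the gripper clear of everything.

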